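# Make up the two caddies before the shaved-ice stand opens

## Task

Make up the two caddies before we open: the three-cell one for the serving window gets the tall squeeze bottle in its middle cell, so that it carries level, with the shaker and the carton of spoons in the end cells, either way round; the two-cell one for the ice shaver gets the short squeeze bottle and the jar, one to a cell. Stand everything upright on the caddy floor, set down rather than dropped, and knock nothing over. Leave the stack of cups, the big jug and the ice scoop where they are.

Things in the scene. Friction and masses are not known exactly. Their poses are not given: they have to be found in the camera images.
- caddy3: stainless-steel tray with a row of three square black-lined cells, fixed on the counter: 262 mm long (its y, along the row), 90 mm wide (x), 26 mm high. Walls and dividers 4 mm thick and 26 mm high, floor 4 mm thick, each cell 82 x 82 mm inside. Origin: centre of underside; cell centres: x = 0, y = -86, 0 and +86 mm. At each end a low wire handle sticks out 17 mm. For the serving window
- caddy2: stainless-steel tray with a row of two square black-lined cells, fixed on the counter: 176 mm long (its y, along the row), 90 mm wide (x), 26 mm high. Walls and dividers 4 mm thick and 26 mm high, floor 4 mm thick, each cell 82 x 82 mm inside. Origin: centre of underside; cell centres: x = 0, y = -43 and +43 mm. At each end a low wire handle sticks out 17 mm. For the ice shaver
- tall_bottle_mid (a point): tall off-white squeeze bottle, 165 mm high: straight body 58 mm in diameter up to 130 mm, then a 38 mm wide white screw cap and a narrow cone nozzle; about 0.3 kg. Point: on its axis, half-way up (82 mm over its foot); z is up along its axis. Grip the body near its top (about 120 mm over the foot) to clear the nozzle
- short_bottle_mid (a point): short round squeeze bottle of the same kind, 110 mm high in all: straight body 48 mm in diameter up to 78 mm, then a 38 mm cap and a cone nozzle; about 0.16 kg. Point: on its axis, half-way up (55 mm over its foot); z up along its axis. Grip the body at about 65 mm over the foot
- shaker_mid (a point): stainless-steel topping shaker, a 92 mm high cylinder 52 mm in diameter (55 mm at the cap's collar from 68 to 78 mm up) with a domed perforated cap; about 0.2 kg. Point: on its axis, half-way up (46 mm over its foot); z up along its axis. Grip it about 55 mm over the foot
- jar_mid (a point): squat white jar with a flat metal screw lid, 88 mm high, 62 mm in diameter (straight up to 62 mm; lid 59 mm, from 70 mm up); about 0.26 kg. Point: on its axis, half-way up (44 mm over its foot); z up along its axis. Grip it about 54 mm over the foot
- spoon_carton_mid (a point): upright cardboard carton of wooden spoons, rectangular, 44 mm (its x) by 62 mm (its y) by 92 mm high, torn open at the top with spoon ends showing; about 0.15 kg. Point: its centre (46 mm over its foot); z up. Grip it across its 44 mm, about 68 mm over the foot, to keep the gripper off its top
- cup_stack: stack of white foam cups, upside down, 105 mm high, 72 mm in diameter at the foot and 51 mm at the top; not wanted, to be left where it is. Origin: centre of its underside
- jug: big off-white syrup jug with a handle, about 152 mm in diameter and 273 mm high; not wanted, to be left. Origin: centre of its underside
- scoop: aluminium ice scoop lying at the side, about 205 mm long, 65 mm wide and 38 mm high; not wanted, to be left. Origin: on its underside, where the handle meets the scoop
Things that resemble listed ones, but are neither listed nor needed, are in the scene too. What is shaped like the part that bears short_bottle_mid but purple is not meant. What is shaped like the part that bears jar_mid but orange is not meant.

How it is judged:
By the outcome, as a careful person would: the job done as asked, in the order asked, and still so for the second after the job is handed in, with the robot touching nothing.
It also fails if it takes over 128 s, if anything falls off the work surface, if the arm or the gripper's body presses on something with over 40 N, if the wrist force passes 120 N, or if a joint passes its speed limit or range.

## Robot

A 6-joint arm with a two-finger parallel gripper is mounted at the origin on the work surface. World frame = base frame: x ahead of the robot, y to its left, z up, the work surface at z = 0. Lengths are in mm, angles in degrees, forces in N, time in s.
With the tool pointing down it reaches from about 350 to 925 mm from the base axis. Payload 6.4 kg.
Tool frame: the origin (TCP) lies between the finger pads; the fingertips stand 22 mm ahead of it and the grasp point (between the pads) lies 3 mm ahead of it (manip.nose_length is the distance from the TCP to the fingertips, in mm); y points along the fingers, z is the direction in which the jaws open and shut, and the axes are right-handed (so a half turn about y gives the same grasp; the last joint's range is limited). The gripper opens to 94 mm and grips with 3 to 60 N. Pads are 16 mm wide; open, the fingers measure 119 mm over their backs; the gripper's body (75 mm by 177 mm) begins 78 mm behind the grasp point.
Start: joints at [57.175, 14.043, 89.255, -0, 76.702, -9.975], TCP at [252.402, 599.005, 227.455] pointing down, gripper open.
Joint ranges: [-179.41, 179.41], [-58.25, 129.5], [7.25, 145.43], [-54.29, 234.29], [11.92, 165.04], [-157.13, 157.13]. Speed limits (degrees/s): [147.25, 147.25, 180, 180, 180, 180].

## Interface

Orientations are given as a 3x3 rotation matrix whose columns are the frame's x, y, z axes.
In Python, from cell import telemetry, cams, finish_job, manip gives the robot as it stands.
- The arm moves only by the tool servo_tool, never from a script. Its argument "targets" is a list of rows, each a list of 2 entries, a list of its own where there are three numbers: the shift along the tool's x, y, z in units of 40 mm (1.0 is 40 mm), then the turn about the tool's y in units of 10 degrees (1.0 is 10 degrees). In form: [[[dx, dy, dz], yaw], ...]. A call has 1 to 20 rows; each row shifts and turns the commanded pose from where the row before left it, along the tool's axes as they then stand; what a row does not reach is not made up. A row lasts 1/8 s, in which the tool goes at most 62.5 mm and 10.7 degrees, less where a joint would pass 70% of its speed; a pose out of reach is approached as far as the arm can. A call is refused whole if a number of a shift passes 1 or a number of a turn 1, either way. A call with a gripper value outside its range is refused whole. "grip" is the finger opening in mm, from 0 to 94, set as the call begins (left out, the last holds). The fingers move at their own pace and stop on an object; "force" is the grip in N (left out, the last holds). Time passes only in rows, so rows that do not move let the fingers close. It gives the time, the measured TCP pose, the force and the opening at its end, in the units of the state.
- telemetry.sense(): the state, without advancing time (a new reading comes with each control period).
- cams.capture(name): name is "scene" or "top" or "wrist"; returns the picture (480x640x3 uint8, red, green, blue); there is no depth.
- cams.get_calibration(name): a dict with "fx", "fy", "cx", "cy" (pixels), "k1" (the pictures are not rectified: a ray, as slopes to the right and down, at radius r is drawn at 1 + k1 r^2 times it, then the intrinsics apply), "camera_from_world" (4x4, takes a point from world to camera coordinates). Camera axes: x right, y down, z forward; pixel columns grow to the right and rows downward; lengths in mm; the calibration is good to about 2 mm. A picture is of the moment at which its call begins: read the wrist's pose just before it. get_calibration takes no time and is no camera call; for the wrist camera it gives the pose at the moment of the call.
- finish_job(): hands the job in, once; it reports no verdict.
Trained networks look in the newest picture that a camera, given by its name, has taken for a name from the list of things; names that differ only in an ending like _2 or _b are one class to them, and where a whole thing is asked for, a point or a joint stands for the part that bears it (a point fixed in the world has none). Each returns a list of dicts, best first, with "score" (0 to 1); they miss things now and then, are a little off and sometimes report something else, mostly with a low value. They report only what shows in the picture. A call takes as long as a camera call. They do not tell look-alikes from the thing itself.
- cams.spot_in(camera, target): "centre" ([x, y, z] in mm, in the coordinates of the camera as it stood for that picture, good to about 4 mm: the middle of the surface that is visible of it).
- cams.place_of(camera, target): "centre" ([x, y, z] in mm, in the coordinates of the camera as it stood for that picture, good to about 4 mm: a listed point, or the origin of a listed thing).
The state is a dict: "t": time; "joint_positions": joint angles; "dq": joint speeds; "tau": joint torques, N m; "eef_pos": TCP position; "tool_rot": TCP orientation; "contact_force": force on the tool from outside, world axes, zero at the start; "moment": the same for the moment, N m; "gripper_width": finger opening in mm.
Only numpy, scipy, OpenCV 4.12 (cv2) and the standard library are available. Lean on these libraries where they do the work, as an engineer would, in place of code of your own. Each camera call takes 0.05 s, during which the arm holds its last target.

## Working session

There is one attempt and no reset: what is moved stays moved. The work goes in short steps, Python scripts to look and compute and a tool call to move; the robot and the scene stay as the last step left them, time stands still between calls to the robot, and variables do not carry over. Pictures are saved under pics/ and viewed, and the job is handed in when it is done.

Besides the shell and the picture viewer there is one more tool, called as name(argument=value, ...) on one line, values as JSON. servo_tool: Moves the arm, as the interface text tells. Its arguments: {"type":"object","properties":{"targets":{"type":"array"},"grip":{"type":"number"},"force":{"type":"number"}},"required":["targets"]}

```bash
ls; mkdir -p pics; python3 - <<'E'
from cell import telemetry,cams,manip
import cv2,numpy as np
print(telemetry.sense())
print(manip.nose_length)
for c in ["scene","top"]:
    im=cams.capture(c); cv2.imwrite(f"pics/{c}0.png",im[:,:,::-1])
    print(c,cams.get_calibration(c))
E
```

```text
pics
{'t': 0.0, 'joint_positions': array([ 5.71757843e+01,  1.40823957e+01,  8.93261598e+01, -1.93459531e-03,
        7.67014929e+01, -9.97517928e+00]), 'dq': array([ 0.07124038, -0.01656613, -0.02008168,  0.02400875, -0.09886944,
       -0.07331791]), 'tau': array([-5.76003840e-04, -4.15834951e+01, -3.14606380e+01,  6.85164286e-02,
        3.32771195e-02, -1.16275019e-04]), 'eef_pos': array([252.08496018, 598.50558688, 226.35285246]), 'tool_rot': array([[ 9.21534036e-01, -1.01353075e-03,  3.88296270e-01],
       [-3.88297476e-01, -1.63185264e-03,  9.21532640e-01],
       [-3.00359381e-04, -9.99998155e-01, -1.89735918e-03]]), 'contact_force': array([-0.22946967, -0.12156554,  0.73517724]), 'moment': array([-0.03590197,  0.02732683,  0.00577102]), 'gripper_width': 94.3875883164001}
22.0
scene {'fx': 578.1653305826711, 'fy': 578.1653305826711, 'cx': 314.83203749967754, 'cy': 231.40243235929972, 'k1': -0.07876252322084601, 'camera_from_world': array([[-3.50727447e-01,  9.36372216e-01, -1.40474786e-02,
         1.72537113e+02],
       [ 6.60956409e-01,  2.36885479e-01, -7.12054700e-01,
        -3.08404089e+02],
       [-6.63420594e-01, -2.59021898e-01, -7.01983456e-01,
         2.11071062e+03],
       [ 0.00000000e+00,  0.00000000e+00,  0.00000000e+00,
         1.00000000e+00]])}
top {'fx': 473.5469459169507, 'fy': 473.5469459169507, 'cx': 324.09006592384924, 'cy': 231.85803279358765, 'k1': -0.04155828851745229, 'camera_from_world': array([[ 2.90059231e-02, -9.99579155e-01,  4.11717242e-04,
        -7.21208484e+00],
       [-9.97721754e-01, -2.89771185e-02, -6.09231295e-02,
         5.56177845e+02],
       [ 6.09094206e-02,  1.35635236e-03, -9.98142376e-01,
         1.66056302e+03],
       [ 0.00000000e+00,  0.00000000e+00,  0.00000000e+00,
         1.00000000e+00]])}
```

View pics/scene0.png

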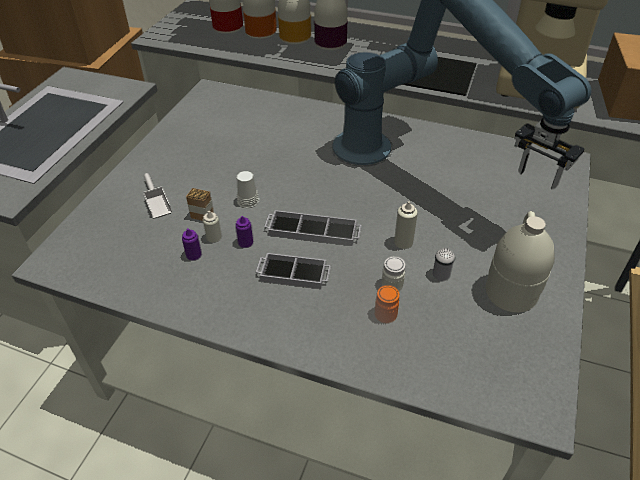

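View pics/top0.png

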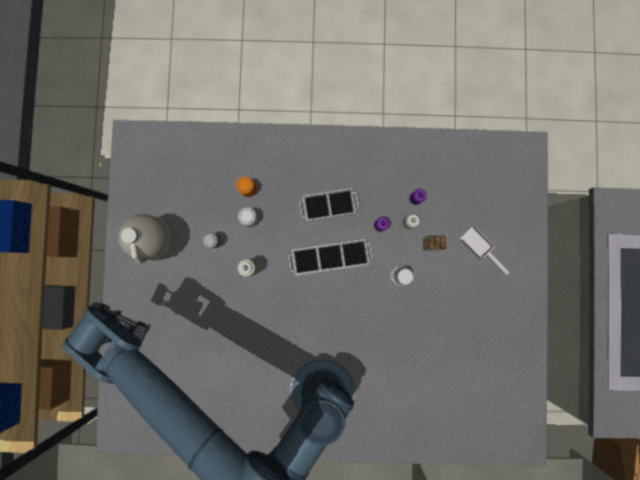

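```bash
cat > h.py <<'E'
from cell import telemetry,cams,manip
import cv2,numpy as np
H={'tall_bottle_mid':82,'short_bottle_mid':55,'shaker_mid':46,'jar_mid':44,'spoon_carton_mid':46,'cup_stack':0,'jug':0,'scoop':0,'caddy3':0,'caddy2':0}
def c2w(c,p,cal=None):
    T=(cal or cams.get_calibration(c))['camera_from_world']; return T[:3,:3].T@(np.array(p)-T[:3,3])
def proj(c,P,cal=None):
    k=cal or cams.get_calibration(c); T=k['camera_from_world']; p=T[:3,:3]@np.array(P,float)+T[:3,3]
    s=p[:2]/p[2]; f=1+k['k1']*(s@s); return np.array([k['fx']*s[0]*f+k['cx'],k['fy']*s[1]*f+k['cy']])
def ray(c,u,v,z,cal=None):
    k=cal or cams.get_calibration(c); T=k['camera_from_world']
    K=np.array([[k['fx'],0,k['cx']],[0,k['fy'],k['cy']],[0,0,1]])
    s=cv2.undistortPoints(np.array([[[u,v]]],float),K,np.array([k['k1'],0,0,0,0]))[0,0]
    d=T[:3,:3].T@np.array([s[0],s[1],1]); o=-T[:3,:3].T@T[:3,3]
    return o+d*(z-o[2])/d[2]
E
python3 - <<'E'
from h import *
for n in H:
  for c in ["top","scene"]:
    for r in cams.place_of(c,n)[:3]:
        w=c2w(c,r['centre']); print(n,c,round(r['score'],2),w.round(0),proj(c,w).round(0))
print(telemetry.sense()['t'])
E
```

```text
tall_bottle_mid top 0.79 [424. 265.  81.] [248. 267.]
tall_bottle_mid scene 0.85 [422. 265.  87.] [407. 222.]
tall_bottle_mid scene 0.19 [510. 598.   2.] [511. 291.]
short_bottle_mid top 0.79 [ 691. -316.   53.] [418. 195.]
short_bottle_mid top 0.75 [ 597. -295.   52.] [412. 222.]
short_bottle_mid top 0.46 [ 584. -197.   53.] [384. 225.]
short_bottle_mid scene 0.93 [ 586. -194.   58.] [243. 229.]
short_bottle_mid scene 0.89 [ 687. -316.   58.] [191. 241.]
short_bottle_mid scene 0.73 [ 601. -299.   59.] [210. 224.]
shaker_mid top 0.7 [ 529. -376.   38.] [434. 242.]
shaker_mid top 0.62 [513. 402.  45.] [211. 241.]
shaker_mid scene 0.84 [513. 400.  48.] [444. 264.]
shaker_mid scene 0.27 [652.  -6.  -2.] [293. 274.]
jar_mid top 0.9 [708. 286.  41.] [247. 186.]
jar_mid top 0.74 [602. 278.  45.] [248. 216.]
jar_mid scene 0.96 [596. 273.  41.] [393. 275.]
jar_mid scene 0.72 [703. 286.  41.] [387. 304.]
spoon_carton_mid top 0.71 [ 526. -376.   43.] [434. 243.]
spoon_carton_mid scene 0.63 [ 524. -381.   45.] [199. 205.]
cup_stack top 0.88 [ 413. -267.    4.] [400. 274.]
cup_stack scene 0.91 [ 403. -268.    0.] [248. 200.]
jug top 0.92 [515. 604.   2.] [158. 239.]
jug scene 0.56 [510. 596.   0.] [510. 291.]
jug scene 0.5 [595. 271.  40.] [392. 275.]
scoop top 0.73 [ 497. -571.   -1.] [485. 253.]
scoop scene 0.98 [ 498. -571.    5.] [155. 196.]
scoop scene 0.3 [ 526. -378.   46.] [199. 205.]
caddy3 top 0.97 [470. -15.  -3.] [330. 256.]
caddy3 top 0.88 [653.  -6.  -4.] [329. 205.]
caddy3 scene 0.65 [467. -18.  -1.] [312. 230.]
caddy3 scene 0.61 [653.  -4.  -3.] [294. 274.]
caddy2 top 0.97 [470. -15.  -3.] [330. 256.]
caddy2 top 0.88 [653.  -6.  -4.] [329. 205.]
caddy2 scene 0.65 [467. -18.  -1.] [312. 230.]
caddy2 scene 0.61 [653.  -4.  -3.] [294. 274.]
1.1
```

The scene view shows the tall bottle at px (405,225), shaker (444,264), white jar (394,270) next to the orange one (387,303), carton (199,205), cups (246,188), caddy3 (312,227) and caddy2 (293,269).

There are three short bottles: purple at (192,243), off-white at (211,226) and purple at (244,232). The off-white one fits. I'll confirm with crops and fit the caddies.

```bash
python3 - <<'E'
from h import *
im=cv2.imread("pics/top0.png"); sc=cv2.imread("pics/scene0.png")
a=cv2.resize(im[170:290,225:465],None,fx=3.3,fy=3.3,interpolation=cv2.INTER_CUBIC)
b=cv2.resize(sc[170:270,170:290],None,fx=3.3,fy=3.3,interpolation=cv2.INTER_CUBIC)
c=cv2.resize(sc[190:325,360:480],(396,330),interpolation=cv2.INTER_CUBIC)
b=cv2.resize(b,(396,330))
a=a[:,:792]; a=a[:270] if 0 else a
cv2.imwrite("pics/crop1.png",a); cv2.imwrite("pics/crop2.png",np.hstack([b,c]))
# dark cells
m=((im.max(2)<35)*255).astype(np.uint8); 
n,l,s,cen=cv2.connectedComponentsWithStats(m)
for i in range(1,n):
    x,y,w,h,A=s[i]
    if 280<x<380 and 180<y<280 and A>100:
        print(s[i],cen[i].round(2),ray("top",*cen[i],4).round(1), cv2.minAreaRect(np.argwhere(l==i)[:,::-1].astype(np.float32)))
E
```

```text
[330 192  22  22 361] [340.5  202.65] [663.5 -46.8   4. ] ((340.6081237792969, 202.64865112304688), (18.9058837890625, 19.070281982421875), 80.53767395019531)
[306 196  22  22 360] [316.56 206.43] [647.4  38.6   4. ] ((316.5560302734375, 206.3079833984375), (18.872413635253906, 19.58795738220215), 79.69515228271484)
[344 243  22  22 372] [354.08 253.37] [ 483.3 -100.     4. ] ((354.2599792480469, 253.3199920654297), (19.374725341796875, 19.374725341796875), 81.8698959350586)
[320 246  21  22 372] [330.01 256.72] [468.9 -14.7   4. ] ((329.9000244140625, 256.70001220703125), (19.473453521728516, 19.225383758544922), 82.87498474121094)
[295 250  22  22 373] [305.91 260.34] [453.6  70.7   4. ] ((305.8899841308594, 260.22998046875), (19.374725341796875, 19.516149520874023), 81.8698959350586)
```

View pics/crop1.png

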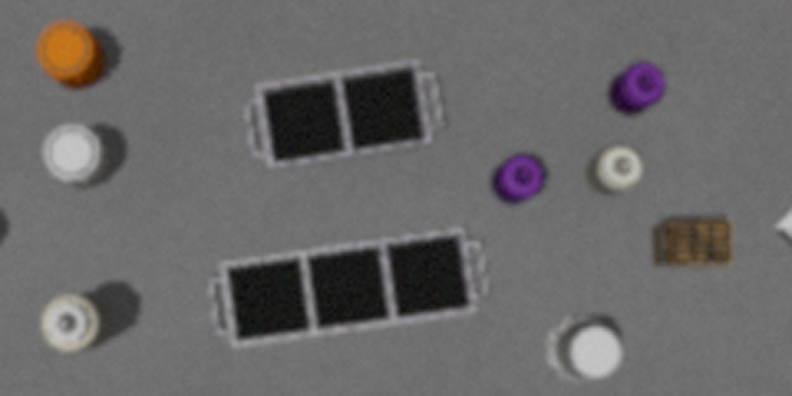

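View pics/crop2.png

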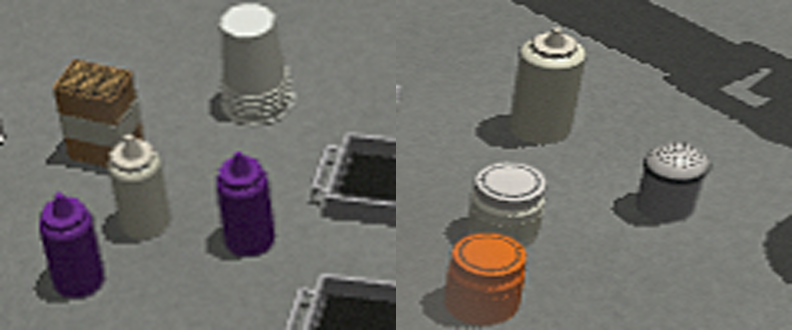

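```bash
cat >> h.py <<'E'
def plan(P,a,wps,step=32,q=0.05):
    """P tcp, a jaw angle deg; wps list of (x,y,z,angle,step)"""
    P=np.array(P,float); rows=[]
    for x,y,z,b,*s in wps:
        st=s[0] if s else step
        Q=np.array([x,y,z]); n=max(1,int(np.ceil(max(np.linalg.norm(Q-P)/st,abs(b-a)/9))))
        for i in range(n):
            k=n-i; r=np.radians(a)
            ax=np.array([np.sin(r),-np.cos(r),0]); az=np.array([np.cos(r),np.sin(r),0]); ay=np.array([0,0,-1.])
            d=(Q-P)/k; t=np.array([d@ax,d@ay,d@az])/40; t=np.round(t/q)*q; w=round(-(b-a)/k/10/q)*q
            P=P+40*(t[0]*ax+t[1]*ay+t[2]*az); a-=10*w
            rows.append([[round(float(v),2)+0 for v in t],round(w,2)+0])
    print(len(rows),"end",P.round(1),round(a,1))
    for i in range(0,len(rows),20): print(str(rows[i:i+20]).replace(" ",""))
def now():
    s=telemetry.sense(); R=s['tool_rot']; a=np.degrees(np.arctan2(R[1,2],R[0,2]))
    print('t',round(s['t'],2),s['eef_pos'].round(1),'a',a.round(2),'F',s['contact_force'].round(1),'w',round(s['gripper_width'],1))
    return s['eef_pos'],a
E
python3 - <<'E'
from h import *
plan([252.4,599,227.5],67.15,[(423,265,260,10,40)])
E
```

```text
10 end [422.7 264.2 259.5] 10.2
[[[0.7,-0.1,-0.6],0.55],[[0.75,-0.1,-0.55],0.55],[[0.8,-0.1,-0.45],0.6],[[0.85,-0.05,-0.35],0.55],[[0.9,-0.1,-0.3],0.6],[[0.95,-0.05,-0.2],0.55],[[0.95,-0.1,-0.1],0.6],[[0.95,-0.05,0.0],0.55],[[0.95,-0.1,0.1],0.6],[[0.9,-0.05,0.2],0.55]]
```

servo_tool(targets=[[[0.7, -0.1, -0.6], 0.55], [[0.75, -0.1, -0.55], 0.55], [[0.8, -0.1, -0.45], 0.6], [[0.85, -0.05, -0.35], 0.55], [[0.9, -0.1, -0.3], 0.6], [[0.95, -0.05, -0.2], 0.55], [[0.95, -0.1, -0.1], 0.6], [[0.95, -0.05, 0.0], 0.55], [[0.95, -0.1, 0.1], 0.6], [[0.9, -0.05, 0.2], 0.55], [[0, 0, 0], 0], [[0, 0, 0], 0]])

```text
t: 2.6
eef_pos: [422.4, 264.6, 259.4]
tool_rot: [[0.177, -0.0, 0.984], [-0.984, 0.0, 0.177], [-0.0, -1.0, -0.0]]
contact_force: [0.7, 0.1, 0.5]
gripper_width: 94.1
```

```bash
cat >> h.py <<'E'
def look(tag,*names,draw=True):
    cal=cams.get_calibration("wrist"); im=cams.capture("wrist"); cv2.imwrite(f"pics/{tag}.png",im[:,:,::-1])
    for n in names:
        for r in cams.place_of("wrist",n)[:3]:
            w=c2w("wrist",r['centre'],cal); print(n,round(r['score'],2),w.round(1),proj("wrist",w,cal).round(0))
    return cal,im
E
python3 - <<'E'
from h import *
now()
cal,im=look("w1","tall_bottle_mid","shaker_mid","jar_mid")
T=cal['camera_from_world']; print((-T[:3,:3].T@T[:3,3]).round(1), T[:3,:3].round(2),cal['fx'],cal['k1'])
E
```

```text
t 2.6 [422.4 264.6 259.4] a 10.2 F [0.7 0.1 0.5] w 94.1
shaker_mid 0.77 [513.6 400.5  50.5] [458.  86.]
jar_mid 0.65 [706.8 287.1  47.9] [628. 251.]
jar_mid 0.6 [600.2 276.6  46.4] [513. 242.]
[411.  329.4 417.5] [[ 0.98  0.18  0.  ]
 [ 0.17 -0.96  0.23]
 [ 0.04 -0.22 -0.97]] 404.12981948612736 0.014831509287444231
```

View pics/w1.png

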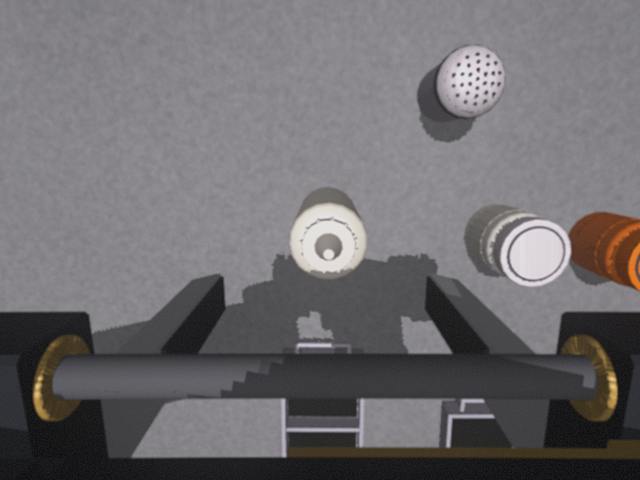

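The wrist view shows the tall bottle's cap ring at (329,240), the shaker at (471,80), the white jar at (534,252) and the orange jar at the right edge. I'll check the bottle axis from the ring.

```bash
python3 - <<'E'
from h import *
for z,uv in [(130,(329,240)),(135,(330,240)),(165,(329,254))]: print(z,ray("wrist",*uv,z).round(1))
print(proj("wrist",[423,265,165]),proj("wrist",[423,265,130]))
for n in [(88,(535,252)),]: print(ray("wrist",*n[1],n[0]).round(1))
E
```

```text
130 [425.1 266.8 130. ]
135 [425.6 268.  135. ]
165 [425.  265.4 165. ]
[325.78133602 254.0142611 ] [325.66398843 241.87548725]
[598.9 277.9  88. ]
```

servo_tool(targets=[[[-0.05, 0.6, 0.05], 0], [[0, 0.7, 0], 0], [[0, 0.7, 0], 0], [[0, 0.6, 0], 0], [[0, 0.5, 0], 0], [[0, 0.3, 0], 0], [[0, 0, 0], 0]])

```text
t: 3.68
eef_pos: [423.7, 266.7, 122.8]
tool_rot: [[0.177, -0.002, 0.984], [-0.984, -0.001, 0.177], [0.0, -1.0, -0.002]]
contact_force: [-0.9, -0.9, -1.0]
gripper_width: 94.3
```

servo_tool(targets=[[[0, 0, 0], 0], [[0, 0, 0], 0], [[0, 0, 0], 0], [[0, 0, 0], 0], [[0, 0, 0], 0], [[0, 0, 0], 0]], grip=40, force=20)

```text
t: 4.42
eef_pos: [424.5, 266.6, 123.8]
tool_rot: [[0.176, 0.0, 0.984], [-0.984, 0.0, 0.176], [-0.0, -1.0, 0.0]]
contact_force: [-1.0, 0.1, 3.1]
gripper_width: 57.8
```

```bash
python3 - <<'E'
from h import *
P,a=now()
plan([424.7,266.4,123],10.2,[(424.7,266.4,180,10.2,20),(469,-14.7,180,10.2,26),(469,-14.7,140,10.2,16)])
E
```

```text
t 4.42 [424.5 266.6 123.8] a 10.15 F [-1.   0.1  3.1] w 57.8
17 end [469.1 -14.2 141. ] 10.2
[[[0.0,-0.45,0.0],0.0],[[0.0,-0.5,0.0],0.0],[[0.0,-0.45,0.0],0.0],[[0.65,0.0,0.0],0.0],[[0.65,0.0,0.0],0.0],[[0.65,0.0,0.0],0.0],[[0.65,0.0,0.0],0.0],[[0.65,0.0,0.0],0.0],[[0.65,0.0,-0.05],0.0],[[0.65,0.0,0.0],0.0],[[0.65,0.0,-0.05],0.0],[[0.65,0.0,0.0],0.0],[[0.65,0.0,-0.05],0.0],[[0.6,0.0,0.0],0.0],[[0.0,0.3,0.0],0.0],[[0.0,0.35,0.0],0.0],[[0.0,0.3,0.0],0.0]]
```

servo_tool(targets=[[[0, -0.25, 0], 0], [[0, -0.5, 0], 0], [[0, -0.5, 0], 0], [[0.3, -0.2, 0], 0], [[0.6, 0, 0], 0], [[0.75, 0, 0], 0], [[0.75, 0, 0], 0], [[0.75, 0, 0], 0], [[0.75, 0, -0.05], 0], [[0.75, 0, -0.05], 0], [[0.75, 0, -0.05], 0], [[0.75, 0, 0], 0], [[0.6, 0, 0], 0], [[0.35, 0, 0], 0], [[0, 0, 0], 0], [[0, 0, 0], 0]])

```text
t: 6.42
eef_pos: [468.1, -13.5, 181.2]
tool_rot: [[0.177, -0.001, 0.984], [-0.984, 0.0, 0.177], [-0.001, -1.0, -0.001]]
contact_force: [0.1, 0.1, -2.8]
gripper_width: 57.8
```

```bash
python3 - <<'E'
from h import *
now()
cal,im=look("w2")
P=[469,-14.7]
for y in (-86,0,86):
  r=np.radians(9.9); c=np.array([469,-14.7])+y*np.array([-np.sin(r),np.cos(r)])
  for dx,dy in [(-41,-41),(-41,41),(41,41),(41,-41)]:
    w=c+dx*np.array([np.cos(r),np.sin(r)])+dy*np.array([-np.sin(r),np.cos(r)])
    u=proj("wrist",[*w,26],cal)
    cv2.circle(im,tuple(int(v) for v in u.round()),3,(255,0,0),-1) if abs(u).max()<2000 else 0
cv2.imwrite("pics/w2d.png",im[:,:,::-1])
E
```

```text
t 6.42 [468.1 -13.5 181.2] a 10.18 F [ 0.1  0.1 -2.8] w 57.8
```

View pics/w2d.png

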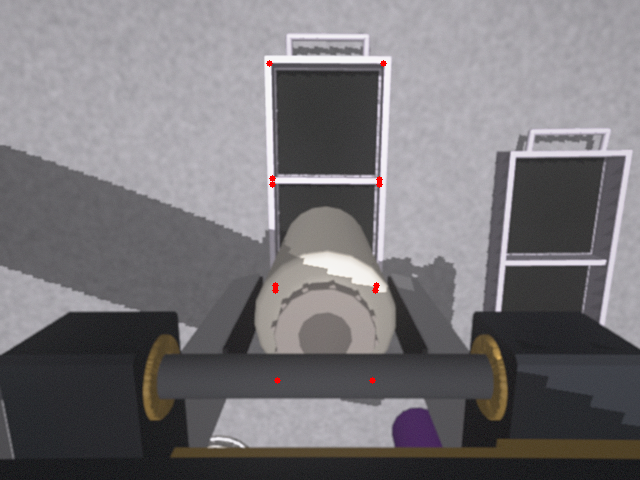

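Predicted cell corners, e.g. (272,180) and (380,180), lie on the divider edges at (272-380,181), so the caddy3 pose is good. Now I'll lower the bottle.

servo_tool(targets=[[[0, 0.3, 0], 0], [[0, 0.4, 0], 0], [[0.05, 0.3, 0], 0], [[0, 0.15, 0], 0], [[0, 0.1, 0], 0], [[0, 0.05, 0], 0], [[0, 0, 0], 0]])

```text
t: 7.35
eef_pos: [469.0, -16.1, 129.6]
tool_rot: [[0.176, 0.0, 0.984], [-0.984, -0.0, 0.176], [0.0, -1.0, 0.0]]
contact_force: [0.4, 0.6, -2.8]
gripper_width: 57.6
```

servo_tool(targets=[[[0, 0.03, 0], 0], [[0, 0.03, 0], 0], [[0, 0, 0], 0], [[0, 0, 0], 0]])

```text
t: 7.85
eef_pos: [469.2, -16.2, 127.8]
tool_rot: [[0.176, 0.001, 0.984], [-0.984, -0.0, 0.176], [0.0, -1.0, 0.001]]
contact_force: [-2.1, 0.2, 3.8]
gripper_width: 57.5
```

Contact (force went from -2.8 to +3.8 N). Release and lift.

servo_tool(targets=[[[0, 0, 0], 0], [[0, 0, 0], 0], [[0, 0, 0], 0], [[0, 0, 0], 0], [[0, -0.3, 0], 0], [[0, -0.7, 0], 0], [[0, -0.8, 0], 0], [[0, -0.6, 0], 0], [[0, 0, 0], 0]], grip=90)

```text
t: 8.98
eef_pos: [470.2, -16.4, 225.8]
tool_rot: [[0.176, 0.005, 0.984], [-0.984, -0.001, 0.176], [0.002, -1.0, 0.005]]
contact_force: [-0.2, 0.5, 0.0]
gripper_width: 90.0
```

```bash
python3 - <<'E'
from h import *
P,a=now()
look("w3")
plan(P,a,[(513,401,200,10.2,45)])
E
```

```text
t 8.97 [470.2 -16.4 225.8] a 10.15 F [-0.2  0.5  0. ] w 90.0
10 end [513.2 401.7 199.8] 10.2
[[[-1.0,0.05,0.3],0.0],[[-1.0,0.05,0.3],0.0],[[-1.0,0.05,0.3],0.0],[[-1.0,0.05,0.3],0.0],[[-1.0,0.05,0.3],0.0],[[-1.0,0.1,0.3],0.0],[[-1.0,0.05,0.25],0.0],[[-1.05,0.1,0.3],0.0],[[-1.0,0.05,0.25],0.0],[[-1.05,0.1,0.3],0.0]]
```

View pics/w3.png

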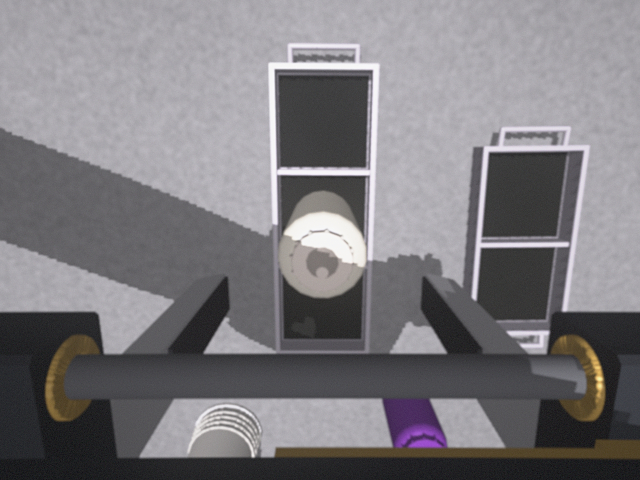

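The tall bottle stands in the middle cell at (322,260). Next is the shaker.

servo_tool(targets=[[[-0.6, 0, 0.2], 0], [[-1, 0, 0.3], 0], [[-1, 0, 0.3], 0], [[-1, 0.1, 0.3], 0], [[-1, 0.2, 0.3], 0], [[-1, 0.2, 0.3], 0], [[-1, 0.2, 0.3], 0], [[-1, 0.2, 0.3], 0], [[-1, 0.2, 0.3], 0], [[-1, 0.1, 0.2], 0], [[-0.5, 0.1, 0.1], 0], [[0, 0, 0], 0], [[0, 0, 0], 0]])

```text
t: 10.65
eef_pos: [511.8, 400.9, 170.8]
tool_rot: [[0.175, -0.001, 0.984], [-0.984, -0.001, 0.175], [0.001, -1.0, -0.001]]
contact_force: [0.1, 0.0, 0.5]
gripper_width: 90.5
```

```bash
python3 - <<'E'
from h import *
P,a=now()
cal,im=look("w4","shaker_mid","jar_mid")
for z in (0,46,92): print(proj("wrist",[513,401,z],cal).round(0))
plan(P,a,[(513.3,400.7,58,10.2,25)])
E
```

```text
t 10.65 [511.8 400.9 170.8] a 10.1 F [0.1 0.  0.5] w 90.5
jar_mid 0.7 [598.8 277.2  44.8] [405. 410.]
[326. 231.]
[326. 243.]
[326. 260.]
5 end [513.8 401.3  58.8] 10.1
[[[0.0,0.55,0.0],0.0],[[0.0,0.55,0.0],0.0],[[0.0,0.55,0.0],0.0],[[0.0,0.6,0.0],0.0],[[0.0,0.55,0.05],0.0]]
```

View pics/w4.png

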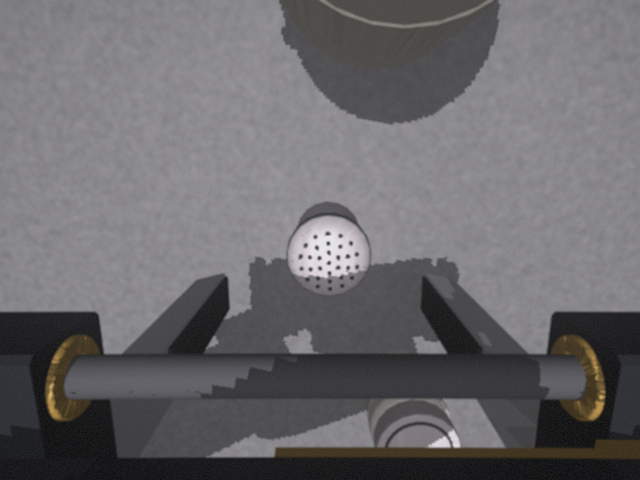

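The shaker dome is at (329,256), as predicted. Descend and grip.

servo_tool(targets=[[[0, 0.4, 0.05], 0], [[0, 0.6, 0], 0], [[0, 0.6, 0], 0], [[0, 0.6, 0], 0], [[0, 0.4, 0], 0], [[0, 0.2, 0], 0], [[0, 0, 0], 0]])

```text
t: 11.68
eef_pos: [513.7, 402.3, 58.7]
tool_rot: [[0.176, -0.0, 0.984], [-0.984, -0.0, 0.176], [0.0, -1.0, -0.0]]
contact_force: [0.5, 1.0, 0.7]
gripper_width: 89.6
```

servo_tool(targets=[[[0, 0, 0], 0], [[0, 0, 0], 0], [[0, 0, 0], 0], [[0, 0, 0], 0], [[0, 0, 0], 0], [[0, 0, 0], 0]], grip=40, force=20)

```text
t: 12.42
eef_pos: [513.9, 402.5, 59.4]
tool_rot: [[0.176, 0.0, 0.984], [-0.984, 0.0, 0.176], [-0.0, -1.0, 0.0]]
contact_force: [-0.5, 0.2, 2.0]
gripper_width: 54.5
```

```bash
python3 - <<'E'
from h import *
P,a=now()
plan(P,a,[(*P[:2],P[2]+60,10.1,20),(454.1,70,P[2]+60,10.1,30),])
E
```

```text
t 12.43 [513.9 402.5  59.4] a 10.15 F [-0.5  0.2  2. ] w 54.5
15 end [453.5  70.7 119.4] 10.2
[[[0.0,-0.5,0.0],0.0],[[0.0,-0.5,0.0],0.0],[[0.0,-0.5,0.0],0.0],[[0.65,0.0,-0.25],0.0],[[0.65,0.0,-0.25],0.0],[[0.65,0.0,-0.25],0.0],[[0.65,0.0,-0.25],0.0],[[0.65,0.0,-0.25],0.0],[[0.65,0.0,-0.25],0.0],[[0.65,0.0,-0.25],0.0],[[0.65,0.0,-0.25],0.0],[[0.7,0.0,-0.25],0.0],[[0.65,0.0,-0.25],0.0],[[0.7,0.0,-0.2],0.0],[[0.65,0.0,-0.25],0.0]]
```

servo_tool(targets=[[[0, -0.3, 0], 0], [[0, -0.5, 0], 0], [[0, -0.5, 0], 0], [[0.3, -0.2, -0.1], 0], [[0.6, 0, -0.2], 0], [[0.8, 0, -0.3], 0], [[0.8, 0, -0.3], 0], [[0.8, 0, -0.3], 0], [[0.8, 0, -0.3], 0], [[0.8, 0, -0.3], 0], [[0.8, 0, -0.3], 0], [[0.8, 0, -0.3], 0], [[0.8, 0, -0.3], 0], [[0.6, 0, -0.2], 0], [[0.3, 0, -0.1], 0], [[0.1, 0, 0], 0], [[0, 0, 0], 0], [[0, 0, 0], 0]])

```text
t: 14.68
eef_pos: [454.2, 55.0, 119.0]
tool_rot: [[0.177, -0.0, 0.984], [-0.984, 0.0, 0.177], [-0.0, -1.0, -0.0]]
contact_force: [-0.8, 0.4, -3.3]
gripper_width: 54.7
```

```bash
python3 - <<'E'
from h import *
P,a=now()
look("w5")
plan(P,a,[(454.1,70,66,10.1,15),])
E
```

```text
t 14.68 [454.2  55.  119. ] a 10.2 F [-0.8  0.4 -3.3] w 54.7
4 end [453.7  69.2  65. ] 10.2
[[[-0.1,0.35,0.0],0.0],[[-0.1,0.35,0.0],0.0],[[-0.1,0.3,0.05],0.0],[[-0.05,0.35,0.0],0.0]]
```

View pics/w5.png

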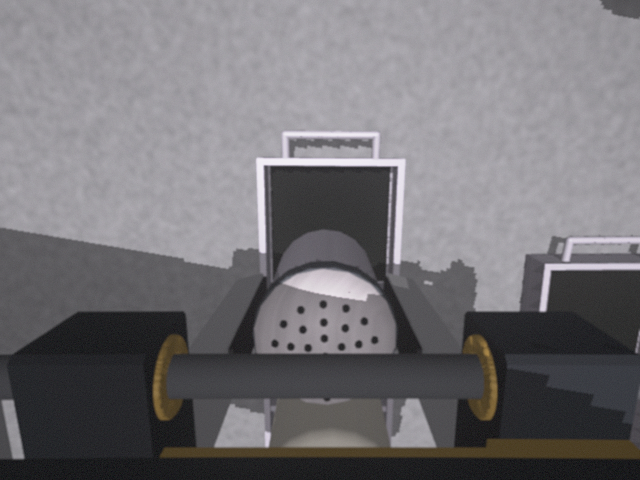

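The shaker is about 15 mm past the cell centre (my sum was off) and still clear of the bottle. Shift back, then lower.

servo_tool(targets=[[[-0.2, 0, 0], 0], [[-0.2, 0, 0.05], 0], [[0, 0.2, 0], 0], [[0, 0.4, 0], 0], [[0, 0.4, 0], 0], [[0, 0.2, 0], 0], [[0, 0.1, 0], 0], [[0, 0, 0], 0], [[0, 0, 0], 0]])

```text
t: 15.85
eef_pos: [453.8, 70.5, 67.5]
tool_rot: [[0.176, 0.001, 0.984], [-0.984, -0.0, 0.176], [0.0, -1.0, 0.001]]
contact_force: [0.6, -0.2, -2.3]
gripper_width: 54.5
```

servo_tool(targets=[[[0, 0.06, 0], 0], [[0, 0.03, 0], 0], [[0, 0, 0], 0], [[0, 0, 0], 0]])

```text
t: 16.35
eef_pos: [453.3, 70.6, 63.5]
tool_rot: [[0.176, 0.0, 0.984], [-0.984, 0.0, 0.176], [-0.0, -1.0, 0.0]]
contact_force: [-0.6, -0.6, -2.5]
gripper_width: 54.1
```

servo_tool(targets=[[[0, 0.03, 0], 0], [[0, 0, 0], 0], [[0, 0, 0], 0]])

```text
t: 16.73
eef_pos: [453.5, 70.6, 63.3]
tool_rot: [[0.177, -0.0, 0.984], [-0.984, -0.0, 0.177], [0.0, -1.0, -0.001]]
contact_force: [-4.0, -0.2, 6.9]
gripper_width: 54.3
```

servo_tool(targets=[[[0, 0, 0], 0], [[0, 0, 0], 0], [[0, 0, 0], 0], [[0, 0, 0], 0], [[0, -0.3, 0], 0], [[0, -0.7, 0], 0], [[0, -0.9, 0], 0], [[0, -0.9, 0], 0], [[0, -0.9, 0], 0], [[0, -0.5, 0], 0], [[0, 0, 0], 0]], grip=90)

```text
t: 18.1
eef_pos: [454.4, 70.5, 232.7]
tool_rot: [[0.176, 0.005, 0.984], [-0.984, -0.0, 0.176], [0.001, -1.0, 0.005]]
contact_force: [-0.4, -0.8, -0.3]
gripper_width: 89.9
```

```bash
python3 - <<'E'
from h import *
P,a=now()
look("w6")
plan(P,a,[(526,-378,225,10.1,40),])
E
```

```text
t 18.1 [454.4  70.5 232.7] a 10.15 F [-0.4 -0.8 -0.3] w 89.9
12 end [ 526.6 -377.8  224.7] 10.2
[[[0.95,0.0,0.0],0.0],[[0.95,0.0,0.0],0.0],[[0.95,0.0,0.0],0.0],[[0.95,0.0,0.0],0.0],[[0.95,0.0,-0.05],0.0],[[0.95,0.05,0.0],0.0],[[0.95,0.0,-0.05],0.0],[[0.95,0.05,0.0],0.0],[[0.95,0.0,-0.05],0.0],[[0.95,0.05,0.0],0.0],[[0.95,0.0,-0.05],0.0],[[0.9,0.05,0.0],0.0]]
```

View pics/w6.png

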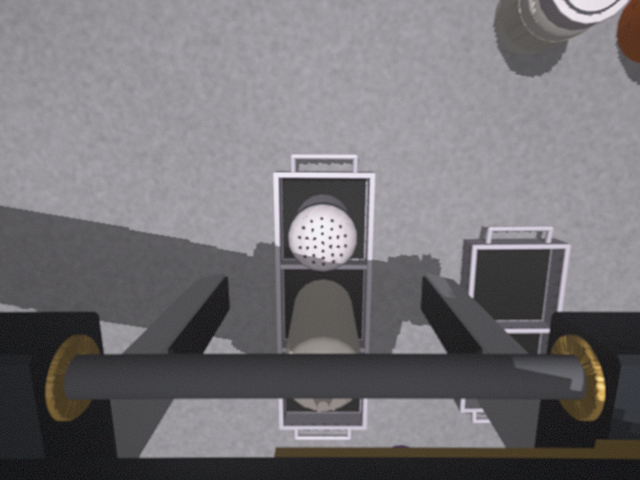

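The shaker stands in the end cell at (323,238), upright. On to the carton, over the tall bottle with fingertips at 210 mm.

servo_tool(targets=[[[0.6, 0, 0], 0], [[1, 0, 0], 0], [[1, 0, 0], 0], [[1, 0, 0], 0], [[1, 0, 0], 0], [[1, 0, 0], 0], [[1, 0, 0], 0], [[1, 0, -0.05], 0], [[1, 0, -0.05], 0], [[1, 0, -0.05], 0], [[1, 0, -0.05], 0], [[0.75, 0.1, 0], 0], [[0, 0.1, 0], 0], [[0, 0, 0], 0]])

```text
t: 19.9
eef_pos: [524.8, -376.4, 220.4]
tool_rot: [[0.176, -0.002, 0.984], [-0.984, 0.003, 0.177], [-0.003, -1.0, -0.002]]
contact_force: [0.9, -0.7, 0.3]
gripper_width: 90.0
```

```bash
python3 - <<'E'
from h import *
P,a=now()
cal,im=look("w7","spoon_carton_mid","short_bottle_mid")
import pickle; pickle.dump(cal,open("cal7.pkl","wb"))
E
```

```text
t 19.9 [ 524.8 -376.4  220.4] a 10.17 F [ 0.9 -0.7  0.3] w 90.0
short_bottle_mid 0.72 [ 690.5 -317.9   55.4] [543. 197.]
short_bottle_mid 0.68 [ 598.4 -292.7   54.3] [437. 145.]
short_bottle_mid 0.23 [ 500.5 -566.4    5.2] [270. 396.]
```

View pics/w7.png

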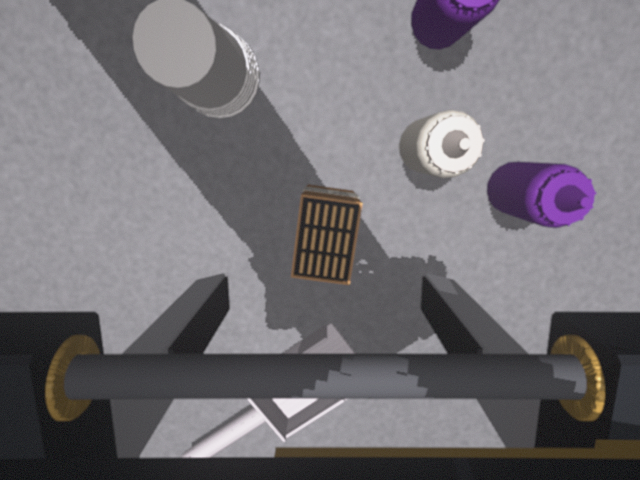

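```bash
python3 - <<'E'
from h import *
import pickle
cal=pickle.load(open("cal7.pkl","rb"))
im=cv2.imread("pics/w7.png"); cv2.imwrite("pics/w7c.png",cv2.resize(im[170:300,270:390],None,fx=4.5,fy=4.5,interpolation=cv2.INTER_CUBIC))
Q=[ray("wrist",*u,92,cal)[:2] for u in [(301,193),(362,202),(350,284),(292,278)]]
Q=np.array(Q); print(Q.round(1),Q.mean(0).round(1))
for i in range(4):
    d=Q[(i+1)%4]-Q[i]; print(np.hypot(*d).round(1),np.degrees(np.arctan2(d[1],d[0])).round(1))
E
```

```text
[[ 501.9 -344. ]
 [ 545.7 -342.7]
 [ 548.8 -404.4]
 [ 505.6 -407.3]] [ 525.5 -374.6]
43.7 1.7
61.7 -87.1
43.4 -176.1
63.4 93.3
```

View pics/w7c.png

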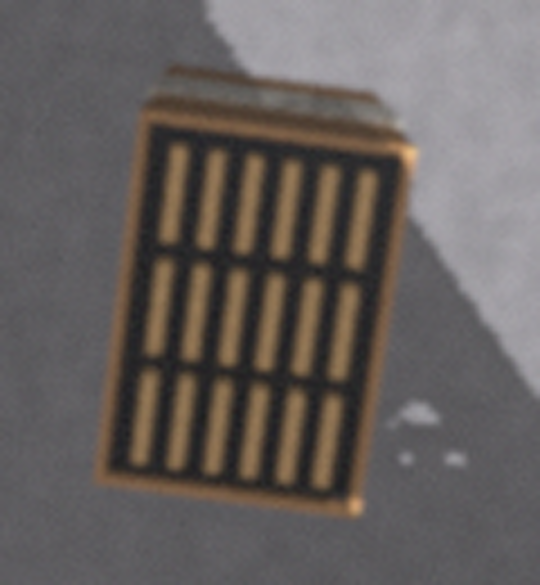

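Carton corners measure 43.5 x 62.5 mm, which fits. Its centre is (525.5,-375) and its x axis sits at about 3°, so I turn the jaws 7° and descend to 71 mm.

servo_tool(targets=[[[-0.05, 0.4, 0], 0.7], [[0, 0.7, 0], 0], [[0, 0.8, 0], 0], [[0, 0.7, 0], 0], [[0, 0.6, 0], 0], [[0, 0.4, 0], 0], [[0, 0.15, 0], 0], [[0, 0, 0], 0]])

```text
t: 21.05
eef_pos: [525.3, -375.8, 72.6]
tool_rot: [[0.055, 0.0, 0.998], [-0.998, -0.0, 0.055], [0.0, -1.0, 0.0]]
contact_force: [-1.3, -1.1, -1.0]
gripper_width: 89.9
```

servo_tool(targets=[[[0, 0, 0], 0], [[0, 0, 0], 0], [[0, 0, 0], 0], [[0, 0, 0], 0], [[0, 0, 0], 0], [[0, 0, 0], 0], [[0, 0, 0], 0]], grip=30, force=15)

```text
t: 21.92
eef_pos: [525.1, -375.8, 72.2]
tool_rot: [[0.055, -0.0, 0.998], [-0.998, 0.0, 0.055], [-0.0, -1.0, -0.0]]
contact_force: [-0.4, 0.1, 0.4]
gripper_width: 43.6
```

```bash
python3 - <<'E'
from h import *
P,a=now()
plan(P,a,[(*P[:2],P[2]+80,a,20),(*P[:2],P[2]+80,10.1,20),(483.5,-100,P[2]+80,10.1,28)])
E
```

```text
t 21.93 [ 525.1 -375.8   72.2] a 3.15 F [-0.4  0.1  0.4] w 43.6
15 end [ 484.  -100.7  152.2] 10.1
[[[0.0,-0.5,0.0],0.0],[[0.0,-0.5,0.0],0.0],[[0.0,-0.5,0.0],0.0],[[0.0,-0.5,0.0],0.0],[[0.0,0.0,0.0],-0.7],[[-0.7,0.0,0.0],0.0],[[-0.7,0.0,0.0],0.0],[[-0.7,0.0,0.0],0.0],[[-0.7,0.0,0.05],0.0],[[-0.7,0.0,0.0],0.0],[[-0.7,0.0,0.05],0.0],[[-0.7,0.0,0.0],0.0],[[-0.7,0.0,0.05],0.0],[[-0.7,0.0,0.0],0.0],[[-0.65,0.0,0.05],0.0]]
```

servo_tool(targets=[[[0, -0.3, 0], 0], [[0, -0.5, 0], 0], [[0, -0.6, 0], 0], [[0, -0.4, 0], 0], [[0, -0.2, 0], -0.7], [[-0.45, 0, 0], 0], [[-0.7, 0, 0], 0], [[-0.7, 0, 0], 0], [[-0.7, 0, 0.05], 0], [[-0.7, 0, 0.05], 0], [[-0.7, 0, 0.05], 0], [[-0.7, 0, 0.05], 0], [[-0.7, 0, 0], 0], [[-0.7, 0, 0], 0], [[-0.6, 0, 0], 0], [[-0.3, 0, 0], 0], [[0, 0, 0], 0], [[0, 0, 0], 0]])

```text
t: 24.18
eef_pos: [484.1, -101.1, 152.3]
tool_rot: [[0.175, 0.0, 0.984], [-0.984, -0.0, 0.175], [0.0, -1.0, 0.0]]
contact_force: [-0.2, 0.0, -1.2]
gripper_width: 44.2
```

```bash
python3 - <<'E'
from h import *
P,a=now()
look("w8")
plan(P,a,[(483.5,-100.5,P[2],10.1),(483.5,-100.5,80,10.1,15),])
E
```

```text
t 24.18 [ 484.1 -101.1  152.3] a 10.1 F [-0.2  0.  -1.2] w 44.2
6 end [ 484.1 -101.1   80.3] 10.1
[[[0.0,0.0,0.0],0.0],[[0.0,0.35,0.0],0.0],[[0.0,0.35,0.0],0.0],[[0.0,0.35,0.0],0.0],[[0.0,0.4,0.0],0.0],[[0.0,0.35,0.0],0.0]]
```

View pics/w8.png

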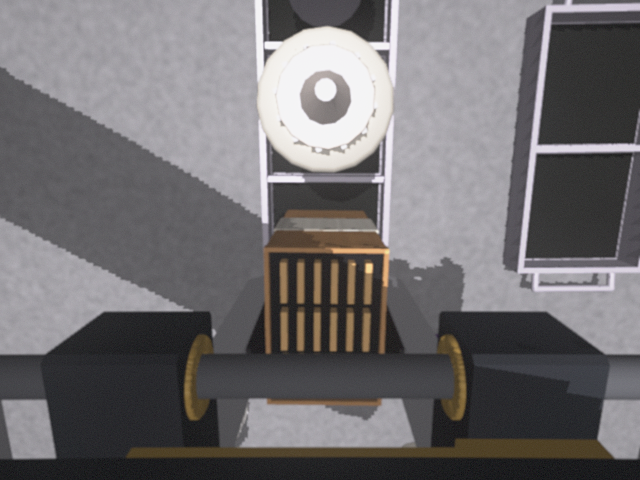

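The carton hangs aligned over the end cell. Lower it.

servo_tool(targets=[[[0, 0.3, 0], 0], [[0, 0.5, 0], 0], [[0, 0.5, 0], 0], [[0, 0.3, 0], 0], [[0, 0.15, 0], 0], [[0, 0.05, 0], 0], [[0, 0, 0], 0], [[0, 0, 0], 0]])

```text
t: 25.22
eef_pos: [484.4, -100.9, 80.9]
tool_rot: [[0.176, 0.001, 0.984], [-0.984, -0.001, 0.176], [0.001, -1.0, 0.001]]
contact_force: [0.1, -0.2, -0.5]
gripper_width: 44.0
```

servo_tool(targets=[[[0, 0.03, 0], 0], [[0, 0, 0], 0], [[0, 0, 0], 0]])

```text
t: 25.6
eef_pos: [484.0, -100.7, 79.1]
tool_rot: [[0.176, 0.0, 0.984], [-0.984, -0.0, 0.176], [0.0, -1.0, 0.0]]
contact_force: [-1.0, -0.5, -1.7]
gripper_width: 43.8
```

servo_tool(targets=[[[0, 0.04, 0], 0], [[0, 0.02, 0], 0], [[0, 0, 0], 0], [[0, 0, 0], 0]])

```text
t: 26.1
eef_pos: [484.0, -100.7, 76.7]
tool_rot: [[0.176, -0.0, 0.984], [-0.984, 0.0, 0.176], [-0.0, -1.0, -0.0]]
contact_force: [-0.3, 0.0, -2.2]
gripper_width: 44.1
```

servo_tool(targets=[[[0, 0.03, 0], 0], [[0, 0, 0], 0], [[0, 0, 0], 0]])

```text
t: 26.48
eef_pos: [484.2, -100.8, 76.2]
tool_rot: [[0.176, -0.0, 0.984], [-0.984, -0.0, 0.176], [0.0, -1.0, -0.0]]
contact_force: [-2.7, 0.3, 5.6]
gripper_width: 43.7
```

servo_tool(targets=[[[0, 0, 0], 0], [[0, 0, 0], 0], [[0, 0, 0], 0], [[0, 0, 0], 0], [[0, -0.3, 0], 0], [[0, -0.7, 0], 0], [[0, -0.9, 0], 0], [[0, -0.8, 0], 0], [[0, -0.4, 0], 0], [[0, 0, 0], 0]], grip=80)

```text
t: 27.72
eef_pos: [484.6, -101.0, 200.6]
tool_rot: [[0.176, 0.002, 0.984], [-0.984, -0.001, 0.176], [0.002, -1.0, 0.002]]
contact_force: [0.3, -0.2, -0.5]
gripper_width: 80.2
```

```bash
python3 - <<'E'
from h import *
P,a=now()
look("w9")
plan(P,a,[(598.5,-294.5,190,10.1,35),])
E
```

```text
t 27.73 [ 484.6 -101.   200.6] a 10.15 F [ 0.3 -0.2 -0.5] w 80.2
7 end [ 598.4 -293.9  190.6] 10.2
[[[0.75,0.05,0.3],0.0],[[0.75,0.05,0.3],0.0],[[0.75,0.05,0.25],0.0],[[0.75,0.05,0.3],0.0],[[0.75,0.0,0.25],0.0],[[0.75,0.05,0.3],0.0],[[0.75,0.0,0.25],0.0]]
```

View pics/w9.png

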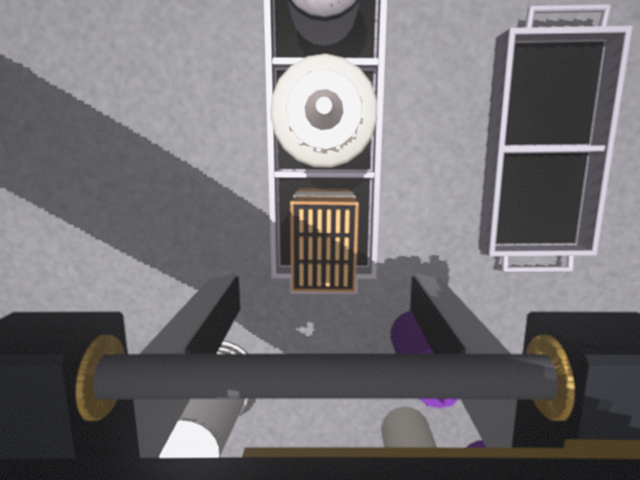

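The carton stands in the cell at (324,245). Next is the off-white short bottle at (598.5,-294), with the jaws narrowed to 74 because purple ones stand beside it.

servo_tool(targets=[[[0.4, 0, 0.15], 0], [[0.75, 0, 0.3], 0], [[0.75, 0, 0.3], 0], [[0.75, 0, 0.3], 0], [[0.75, 0, 0.3], 0], [[0.75, 0.1, 0.3], 0], [[0.75, 0.1, 0.2], 0], [[0.3, 0.1, 0.1], 0], [[0, 0, 0], 0], [[0, 0, 0], 0]], grip=74)

```text
t: 29.02
eef_pos: [597.1, -290.9, 187.1]
tool_rot: [[0.177, -0.001, 0.984], [-0.984, 0.001, 0.177], [-0.001, -1.0, -0.001]]
contact_force: [-0.6, -0.3, 0.8]
gripper_width: 74.1
```

```bash
python3 - <<'E'
from h import *
P,a=now()
cal,im=look("w10","short_bottle_mid")
for z in (0,78,85,110): print(z,proj("wrist",[598.5,-294.5,z],cal).round(0))
import pickle; pickle.dump(cal,open("cal10.pkl","wb"))
E
```

```text
t 29.02 [ 597.1 -290.9  187.1] a 10.18 F [-0.6 -0.3  0.8] w 74.1
short_bottle_mid 0.64 [ 689.7 -314.    52.6] [439. 290.]
0 [326. 231.]
78 [326. 254.]
85 [326. 256.]
110 [326. 267.]
```

View pics/w10.png

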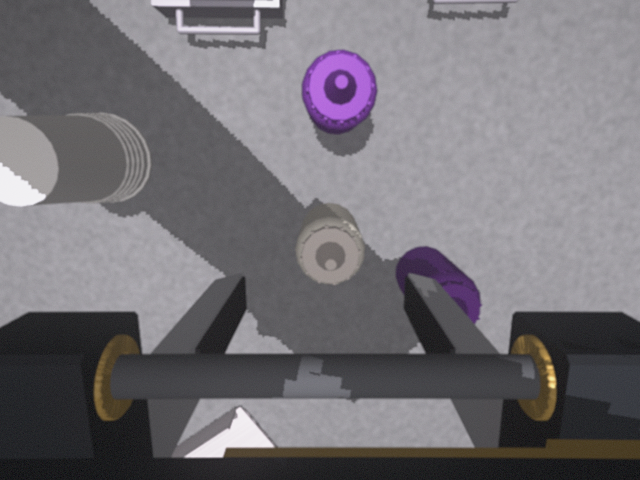

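```bash
python3 - <<'E'
from h import *
import pickle
cal=pickle.load(open("cal10.pkl","rb"))
for z,u in [(110,(331,266)),(92,(331,256)),(78,(331,250))]: print(ray("wrist",*u,z,cal).round(1))
im=cv2.imread("pics/w10.png"); cv2.imwrite("pics/w10c.png",cv2.resize(im[180:330,270:500],None,fx=3.4,fy=3.4,interpolation=cv2.INTER_CUBIC))
E
```

```text
[ 601.5 -293.3  110. ]
[ 601.5 -291.8   92. ]
[ 601.6 -291.3   78. ]
```

View pics/w10c.png

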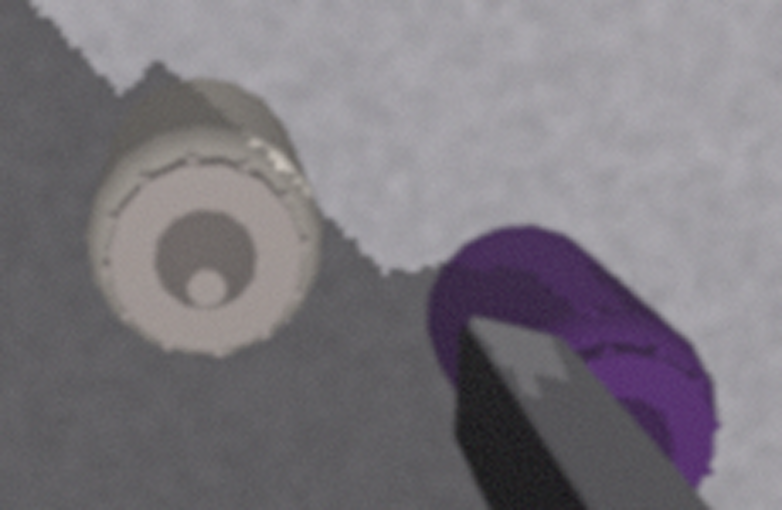

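The off-white bottle is confirmed at (331,256), axis about (601,-292.5). Grip it.

servo_tool(targets=[[[0.05, 0, 0.08], 0], [[0, 0.4, 0], 0], [[0, 0.6, 0], 0], [[0, 0.6, 0], 0], [[0, 0.6, 0], 0], [[0, 0.5, 0], 0], [[0, 0.25, 0], 0], [[0, 0, 0], 0]])

```text
t: 30.12
eef_pos: [600.6, -292.9, 68.6]
tool_rot: [[0.176, -0.001, 0.984], [-0.984, 0.001, 0.176], [-0.001, -1.0, -0.001]]
contact_force: [0.7, -0.6, 0.9]
gripper_width: 73.8
```

servo_tool(targets=[[[0, 0, 0], 0], [[0, 0, 0], 0], [[0, 0, 0], 0], [[0, 0, 0], 0], [[0, 0, 0], 0], [[0, 0, 0], 0]], grip=35, force=18)

```text
t: 30.88
eef_pos: [601.3, -293.4, 70.1]
tool_rot: [[0.176, 0.001, 0.984], [-0.984, -0.001, 0.176], [0.001, -1.0, 0.001]]
contact_force: [-0.8, -0.1, 5.3]
gripper_width: 47.7
```

```bash
python3 - <<'E'
from h import *
P,a=now()
plan(P,a,[(*P[:2],P[2]+140,a,25),(663.5,-46.8,P[2]+140,10.2,30)])
E
```

```text
t 30.88 [ 601.3 -293.4   70.1] a 10.15 F [-0.8 -0.1  5.3] w 47.7
15 end [662.8 -46.7 210.1] 10.1
[[[0.0,-0.6,0.0],0.0],[[0.0,-0.6,0.0],0.0],[[0.0,-0.55,0.0],0.0],[[0.0,-0.6,0.0],0.0],[[0.0,-0.55,0.0],0.0],[[0.0,-0.6,0.0],0.0],[[-0.65,0.0,0.3],0.0],[[-0.65,0.0,0.3],0.0],[[-0.65,0.0,0.3],0.0],[[-0.65,0.0,0.3],0.0],[[-0.65,0.0,0.3],0.0],[[-0.65,0.0,0.3],0.0],[[-0.65,0.0,0.25],0.0],[[-0.6,0.0,0.3],0.0],[[-0.65,0.0,0.25],0.0]]
```

servo_tool(targets=[[[0, -0.3, 0], 0], [[0, -0.6, 0], 0], [[0, -0.7, 0], 0], [[0, -0.7, 0], 0], [[0, -0.7, 0], 0], [[-0.2, -0.5, 0.1], 0], [[-0.6, 0, 0.3], 0], [[-0.7, 0, 0.3], 0], [[-0.7, 0, 0.3], 0], [[-0.7, 0, 0.3], 0], [[-0.7, 0, 0.3], 0], [[-0.7, 0, 0.3], 0], [[-0.7, 0, 0.3], 0], [[-0.6, 0, 0.3], 0], [[-0.2, 0, 0.1], 0], [[0, 0, 0], 0], [[0, 0, 0], 0]])

```text
t: 33.0
eef_pos: [662.2, -47.2, 209.4]
tool_rot: [[0.175, -0.0, 0.984], [-0.984, -0.0, 0.175], [0.0, -1.0, -0.0]]
contact_force: [-0.4, 0.8, -1.9]
gripper_width: 47.7
```

```bash
cat >> h.py <<'E'
def caddy2(cal,im,c=(655.5,-4.1),ang=10.4):
  r=np.radians(ang); X=np.array([np.cos(r),np.sin(r)]); Y=np.array([-np.sin(r),np.cos(r)])
  for y in (-43,43):
   for dx,dy in [(-41,-41),(-41,41),(41,41),(41,-41)]:
    u=proj("wrist",[*(np.array(c)+(y+dy)*Y+dx*X),26],cal)
    if abs(u).max()<2000: cv2.circle(im,tuple(int(v) for v in u.round()),2,(255,0,0),-1)
E
python3 - <<'E'
from h import *
P,a=now()
cal,im=look("w11"); caddy2(cal,im); cv2.imwrite("pics/w11d.png",im[:,:,::-1])
E
```

```text
t 33.0 [662.2 -47.2 209.4] a 10.1 F [-0.4  0.8 -1.9] w 47.7
```

View pics/w11d.png

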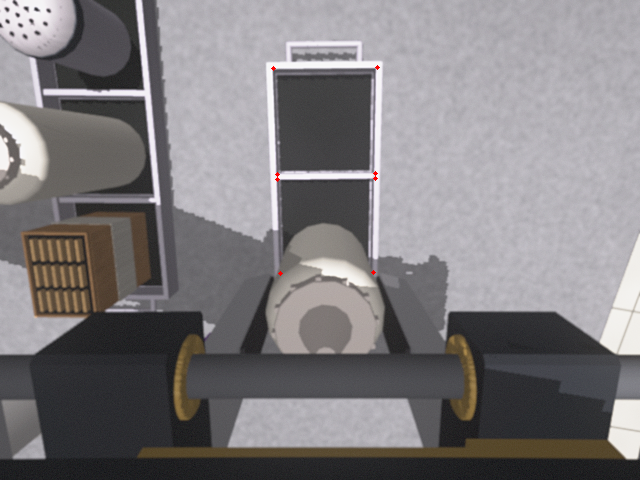

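The overlay corners sit on caddy2's cell corners, e.g. (276,176) and (375,176), and the bottle is over the near cell. Lower it.

servo_tool(targets=[[[0, 0.3, 0.02], 0], [[0, 0.6, 0], 0], [[0, 0.7, 0], 0], [[0, 0.7, 0], 0], [[0, 0.5, 0], 0], [[0, 0.3, 0], 0], [[0, 0.12, 0], 0], [[0, 0, 0], 0], [[0, 0, 0], 0]])

```text
t: 34.17
eef_pos: [663.9, -46.4, 81.8]
tool_rot: [[0.176, 0.002, 0.984], [-0.984, -0.0, 0.176], [0.001, -1.0, 0.002]]
contact_force: [0.2, -0.1, -2.2]
gripper_width: 47.3
```

servo_tool(targets=[[[0, 0.04, 0], 0], [[0, 0, 0], 0], [[0, 0, 0], 0]])

```text
t: 34.55
eef_pos: [663.2, -46.3, 79.1]
tool_rot: [[0.176, 0.0, 0.984], [-0.984, -0.0, 0.176], [0.0, -1.0, 0.0]]
contact_force: [-0.0, 0.0, -1.5]
gripper_width: 47.5
```

servo_tool(targets=[[[0, 0.06, 0], 0], [[0, 0.04, 0], 0], [[0, 0, 0], 0], [[0, 0, 0], 0]])

```text
t: 35.05
eef_pos: [663.2, -46.3, 75.1]
tool_rot: [[0.176, 0.0, 0.984], [-0.984, -0.0, 0.176], [0.0, -1.0, 0.0]]
contact_force: [0.0, 0.5, -0.6]
gripper_width: 47.3
```

servo_tool(targets=[[[0, 0.03, 0], 0], [[0, 0, 0], 0], [[0, 0, 0], 0]])

```text
t: 35.42
eef_pos: [663.4, -46.3, 74.2]
tool_rot: [[0.176, 0.0, 0.984], [-0.984, -0.0, 0.176], [0.0, -1.0, 0.0]]
contact_force: [-0.6, 0.1, 0.4]
gripper_width: 47.4
```

servo_tool(targets=[[[0, 0.02, 0], 0], [[0, 0, 0], 0], [[0, 0, 0], 0]])

```text
t: 35.8
eef_pos: [663.4, -46.4, 74.2]
tool_rot: [[0.176, 0.0, 0.984], [-0.984, -0.0, 0.176], [0.0, -1.0, 0.0]]
contact_force: [-2.5, 1.8, 7.0]
gripper_width: 47.4
```

servo_tool(targets=[[[0, 0, 0], 0], [[0, 0, 0], 0], [[0, 0, 0], 0], [[0, 0, 0], 0], [[0, -0.3, 0], 0], [[0, -0.7, 0], 0], [[0, -0.9, 0], 0], [[0, -0.7, 0], 0], [[0, -0.3, 0], 0], [[0, 0, 0], 0]], grip=82)

```text
t: 37.05
eef_pos: [663.6, -46.4, 190.0]
tool_rot: [[0.176, 0.002, 0.984], [-0.984, -0.0, 0.176], [0.001, -1.0, 0.002]]
contact_force: [0.1, 0.9, -0.3]
gripper_width: 82.0
```

```bash
python3 - <<'E'
from h import *
P,a=now()
look("w12")
plan(P,a,[(599,277,180,10.1,35),])
E
```

```text
t 37.05 [663.6 -46.4 190. ] a 10.15 F [ 0.1  0.9 -0.3] w 82.0
10 end [599.5 277.4 180. ] 10.1
[[[-0.8,0.05,0.0],0.0],[[-0.85,0.0,0.0],0.0],[[-0.8,0.05,0.0],0.0],[[-0.85,0.0,0.0],0.0],[[-0.8,0.05,-0.05],0.0],[[-0.85,0.0,0.0],0.0],[[-0.8,0.05,-0.05],0.0],[[-0.85,0.0,0.0],0.0],[[-0.8,0.05,-0.05],0.0],[[-0.85,0.0,0.0],0.0]]
```

View pics/w12.png

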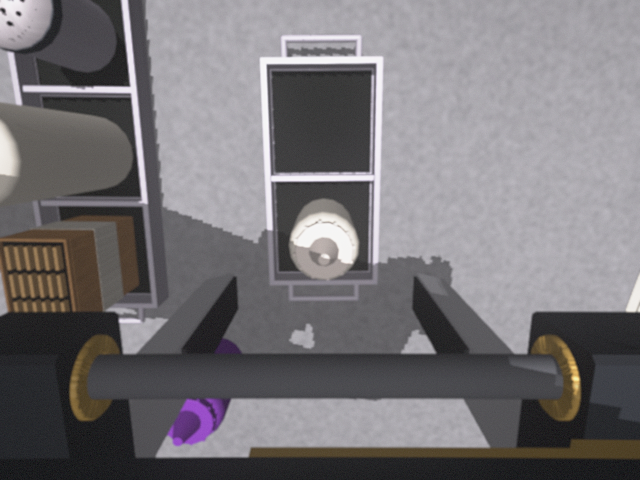

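The short bottle stands in its cell at (324,240). Now the white jar.

servo_tool(targets=[[[-0.5, 0, 0], 0], [[-0.9, 0, 0], 0], [[-0.9, 0, 0], 0], [[-0.9, 0, 0], 0], [[-0.9, 0.1, 0], 0], [[-0.9, 0.1, -0.05], 0], [[-0.9, 0.1, -0.05], 0], [[-0.9, 0, -0.05], 0], [[-0.9, 0, 0], 0], [[-0.5, 0, 0], 0], [[0, 0, 0], 0], [[0, 0, 0], 0]])

```text
t: 38.6
eef_pos: [599.5, 274.8, 176.7]
tool_rot: [[0.176, -0.0, 0.984], [-0.984, -0.001, 0.176], [0.0, -1.0, -0.001]]
contact_force: [0.6, 0.6, 0.8]
gripper_width: 81.6
```

```bash
python3 - <<'E'
from h import *
import pickle
P,a=now()
cal,im=look("w13","jar_mid")
pickle.dump(cal,open("cal13.pkl","wb"))
print(proj("wrist",[599,277.5,88],cal).round(0))
E
```

```text
t 38.6 [599.5 274.8 176.7] a 10.12 F [0.6 0.6 0.8] w 81.6
[325. 252.]
```

View pics/w13.png

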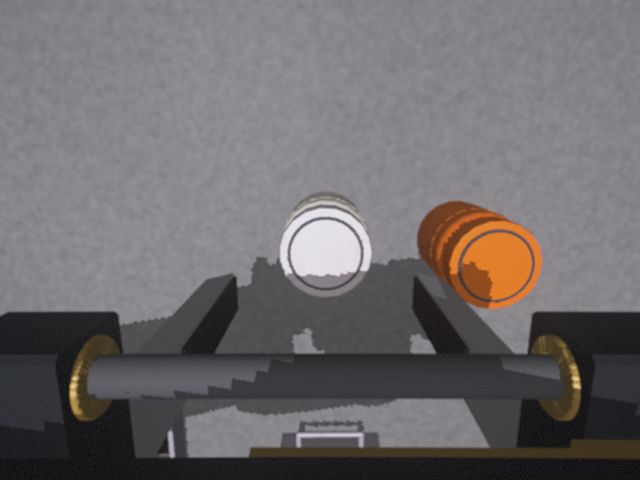

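The white jar's lid is at (326,252), exactly as predicted. The orange one at (495,263) is the look-alike, and the right finger fits between them. Descend.

servo_tool(targets=[[[-0.06, 0, 0], 0], [[0, 0.4, 0], 0], [[0, 0.6, 0], 0], [[0, 0.6, 0], 0], [[0, 0.6, 0], 0], [[0, 0.5, 0], 0], [[0, 0.28, 0], 0], [[0, 0, 0], 0]])

```text
t: 39.7
eef_pos: [598.5, 277.7, 56.8]
tool_rot: [[0.176, -0.002, 0.984], [-0.984, -0.0, 0.176], [0.0, -1.0, -0.002]]
contact_force: [0.7, -0.1, 0.1]
gripper_width: 81.9
```

servo_tool(targets=[[[0, 0, 0], 0], [[0, 0, 0], 0], [[0, 0, 0], 0], [[0, 0, 0], 0], [[0, 0, 0], 0], [[0, 0, 0], 0]], grip=45, force=22)

```text
t: 40.45
eef_pos: [599.6, 278.1, 58.9]
tool_rot: [[0.176, 0.001, 0.984], [-0.984, 0.0, 0.176], [-0.0, -1.0, 0.001]]
contact_force: [-0.9, 0.1, 6.0]
gripper_width: 61.4
```

```bash
python3 - <<'E'
from h import *
P,a=now()
plan(P,a,[(*P[:2],P[2]+70,a,20),(647.6,38.5,P[2]+70,10.2,28)])
E
```

```text
t 40.45 [599.6 278.1  58.9] a 10.15 F [-0.9  0.1  6. ] w 61.4
13 end [648.5  38.9 128.9] 10.1
[[[0.0,-0.45,0.0],0.0],[[0.0,-0.45,0.0],0.0],[[0.0,-0.4,0.0],0.0],[[0.0,-0.45,0.0],0.0],[[0.7,0.0,0.0],0.0],[[0.7,0.0,0.0],0.0],[[0.65,0.0,0.0],0.0],[[0.7,0.0,0.0],0.0],[[0.65,0.0,0.05],0.0],[[0.7,0.0,0.0],0.0],[[0.65,0.0,0.05],0.0],[[0.7,0.0,0.0],0.0],[[0.65,0.0,0.05],0.0]]
```

servo_tool(targets=[[[0, -0.3, 0], 0], [[0, -0.5, 0], 0], [[0, -0.5, 0], 0], [[0, -0.4, 0], 0], [[0.3, 0, 0], 0], [[0.6, 0, 0], 0], [[0.7, 0, 0], 0], [[0.7, 0, 0], 0], [[0.7, 0, 0.05], 0], [[0.7, 0, 0.05], 0], [[0.7, 0, 0], 0], [[0.7, 0, 0], 0], [[0.6, 0, 0], 0], [[0.4, 0, 0], 0], [[0, 0, 0], 0], [[0, 0, 0], 0]])

```text
t: 42.45
eef_pos: [645.8, 39.0, 125.7]
tool_rot: [[0.177, -0.0, 0.984], [-0.984, 0.0, 0.177], [-0.0, -1.0, -0.0]]
contact_force: [0.2, 0.2, -1.8]
gripper_width: 61.4
```

```bash
python3 - <<'E'
from h import *
P,a=now()
cal,im=look("w14"); caddy2(cal,im); cv2.imwrite("pics/w14d.png",im[:,:,::-1])
plan(P,a,[(647.6,38.3,68,10.2,15)])
E
```

```text
t 42.45 [645.8  39.  125.7] a 10.18 F [ 0.2  0.2 -1.8] w 61.4
4 end [648.1  37.4  67.7] 10.2
[[[0.0,0.35,0.0],0.0],[[0.0,0.35,0.0],0.0],[[0.0,0.35,0.0],0.0],[[0.05,0.4,0.05],0.0]]
```

View pics/w14d.png

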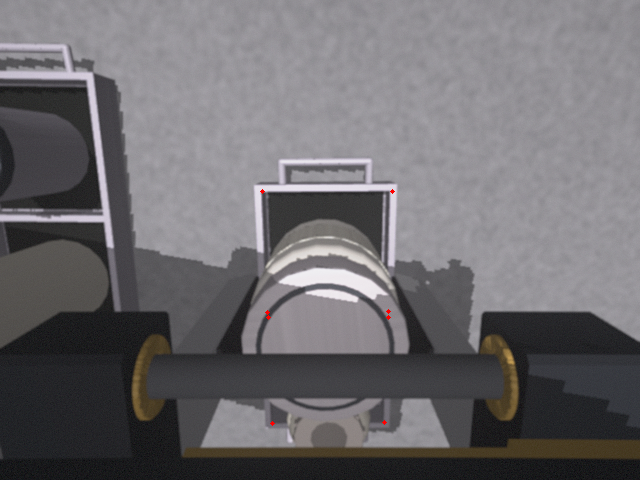

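Overlay matches and the jar is over the free cell. Lower it.

servo_tool(targets=[[[0, 0.2, 0.04], 0], [[0, 0.4, 0], 0], [[0, 0.4, 0], 0], [[0, 0.25, 0], 0], [[0, 0.1, 0], 0], [[0, 0.06, 0], 0], [[0, 0, 0], 0], [[0, 0, 0], 0]])

```text
t: 43.5
eef_pos: [648.0, 38.7, 70.0]
tool_rot: [[0.176, 0.001, 0.984], [-0.984, -0.0, 0.176], [0.0, -1.0, 0.001]]
contact_force: [-0.4, 0.3, -2.0]
gripper_width: 61.5
```

servo_tool(targets=[[[0, 0.03, 0], 0], [[0, 0, 0], 0], [[0, 0, 0], 0]])

```text
t: 43.88
eef_pos: [647.5, 38.7, 68.3]
tool_rot: [[0.176, -0.0, 0.984], [-0.984, -0.0, 0.176], [0.0, -1.0, -0.0]]
contact_force: [0.2, -0.4, -2.5]
gripper_width: 61.2
```

servo_tool(targets=[[[0, 0.06, 0], 0], [[0, 0.04, 0], 0], [[0, 0, 0], 0], [[0, 0, 0], 0]])

```text
t: 44.38
eef_pos: [647.6, 38.7, 64.2]
tool_rot: [[0.176, -0.0, 0.984], [-0.984, 0.0, 0.176], [-0.0, -1.0, -0.0]]
contact_force: [0.0, 0.9, -2.3]
gripper_width: 61.4
```

servo_tool(targets=[[[0, 0.03, 0], 0], [[0, 0, 0], 0], [[0, 0, 0], 0]])

```text
t: 44.75
eef_pos: [647.6, 38.7, 63.1]
tool_rot: [[0.176, 0.0, 0.984], [-0.984, -0.0, 0.176], [0.0, -1.0, 0.0]]
contact_force: [0.1, -0.1, -1.9]
gripper_width: 61.1
```

servo_tool(targets=[[[0, 0.02, 0], 0], [[0, 0, 0], 0], [[0, 0, 0], 0]])

```text
t: 45.12
eef_pos: [647.7, 38.7, 62.9]
tool_rot: [[0.176, 0.0, 0.984], [-0.984, -0.0, 0.176], [0.0, -1.0, 0.0]]
contact_force: [-2.9, 0.5, 5.2]
gripper_width: 61.5
```

Contact. Release, lift, and back off to one side so the cameras can see.

servo_tool(targets=[[[0, 0, 0], 0], [[0, 0, 0], 0], [[0, 0, 0], 0], [[0, 0, 0], 0], [[0, -0.3, 0], 0], [[0, -0.7, 0], 0], [[0, -0.9, 0], 0], [[0, -0.9, 0], 0], [[0, -0.9, 0], 0], [[-0.3, -0.7, 0], 0], [[-0.8, 0, -0.2], 0], [[-0.9, 0, -0.3], 0], [[-0.9, 0, -0.3], 0], [[-0.9, 0, -0.3], 0], [[-0.9, 0, -0.3], 0], [[-0.9, 0, -0.3], 0], [[-0.5, 0, -0.2], 0], [[0, 0, 0], 0], [[0, 0, 0], 0]], grip=90)

```text
t: 47.5
eef_pos: [530.3, 264.7, 238.5]
tool_rot: [[0.175, 0.001, 0.984], [-0.984, -0.0, 0.175], [0.0, -1.0, 0.0]]
contact_force: [0.7, -0.5, -0.7]
gripper_width: 90.1
```

```bash
python3 - <<'E'
from h import *
now()
for c in ["scene","top"]:
    im=cams.capture(c); cv2.imwrite(f"pics/{c}9.png",im[:,:,::-1])
    if c=="scene": cv2.imwrite("pics/scene9c.png",cv2.resize(im[160:320,130:430],None,fx=2.6,fy=2.6,interpolation=cv2.INTER_CUBIC)[:,:,::-1])
    else: cv2.imwrite("pics/top9c.png",cv2.resize(im[170:300,220:460],None,fx=3.3,fy=3.3,interpolation=cv2.INTER_CUBIC)[:,:,::-1])
    for n in list(H)[:8]:
        for r in cams.place_of(c,n)[:2]:
            w=c2w(c,r['centre']); print(c,n,round(r['score'],2),w.round(0))
E
```

```text
t 47.5 [530.3 264.7 238.5] a 10.1 F [ 0.7 -0.5 -0.7] w 90.1
scene tall_bottle_mid 0.77 [468. -18.  88.]
scene tall_bottle_mid 0.3 [ 500. -568.    2.]
scene short_bottle_mid 0.79 [659. -54.  62.]
scene short_bottle_mid 0.6 [ 685. -319.   56.]
scene shaker_mid 0.56 [451.  68.  50.]
scene shaker_mid 0.47 [508. 600.   1.]
scene jar_mid 0.91 [703. 286.  45.]
scene jar_mid 0.65 [645.  33.  46.]
scene spoon_carton_mid 0.75 [ 483. -102.   50.]
scene cup_stack 0.85 [ 405. -267.   -1.]
scene jug 0.56 [512. 598.   2.]
scene scoop 0.69 [659. -49.  63.]
scene scoop 0.66 [ 499. -570.    2.]
top short_bottle_mid 0.49 [ 691. -314.   51.]
top short_bottle_mid 0.49 [ 586. -196.   54.]
top shaker_mid 0.53 [453.  70.  47.]
top shaker_mid 0.18 [ 414. -265.    1.]
top jar_mid 0.9 [705. 284.  43.]
top jar_mid 0.49 [650.  37.  46.]
top spoon_carton_mid 0.75 [484. -97.  42.]
top cup_stack 0.82 [ 412. -264.    2.]
top jug 0.73 [513. 603.  -2.]
top jug 0.4 [649.  35.  44.]
top scoop 0.72 [ 498. -571.   -5.]
top scoop 0.65 [ 410. -266.    1.]
```

View pics/scene9c.png

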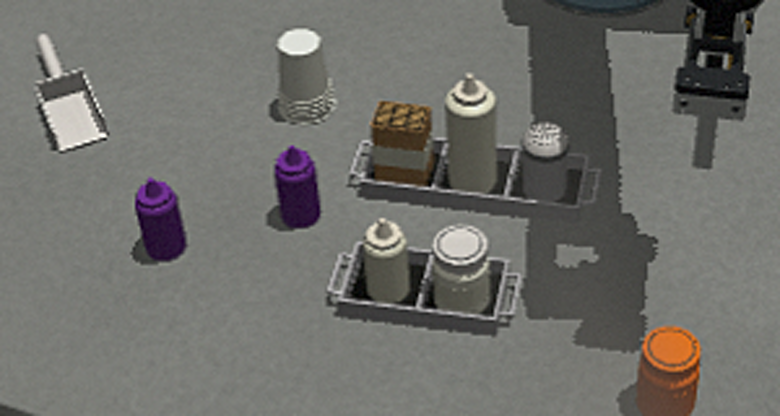

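View pics/top9c.png

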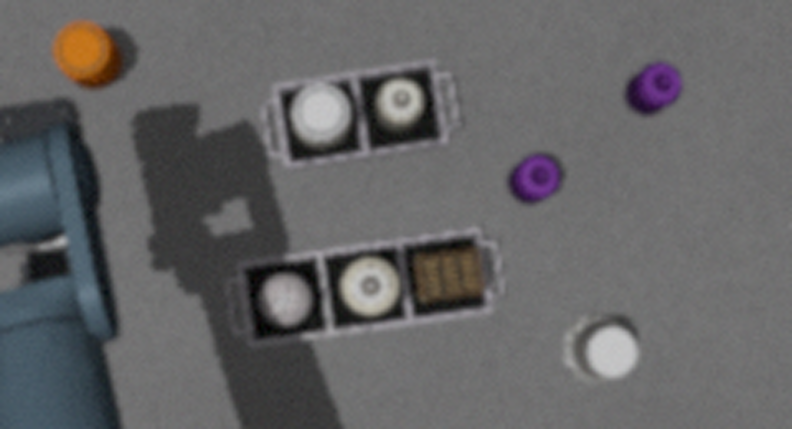

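Both views show caddy3 with carton, tall bottle (middle) and shaker, and caddy2 with the short bottle and the white jar. All stand upright inside their cells, and the purple and orange items, cups, jug and scoop are where they were. The gripper is clear of everything.

```bash
python3 -c "
from cell import finish_job
print(finish_job())"
```

```text
the job is handed in; nothing more can be done
None
```

Both caddies are made up and the job was handed in at about 48 s of the 128 s allowed; it reports no verdict.

- **Serving window (three cells):** the tall bottle is in the middle cell, with the shaker and the carton of spoons in the end cells.
- **Ice shaver (two cells):** the off-white short bottle and the white jar, one to a cell.
- **Setting down:** each item was lowered in small steps until the wrist reading rose to about 4–7 N on contact, then released.

My last scene and top pictures show all five items upright inside their cells. The cups, jug and scoop are within a few millimetres of their first readings, and the look-alike bottles and jar are unmoved. The gripper was touching nothing.

- **Overshoot:** on the way in I carried the shaker about 15 mm past its cell. I moved it back before lowering, and it touched nothing.
- **Network disagreements:** the networks gave a few false labels, such as a "scoop" where the short bottle stands. The last top check reported neither the tall bottle nor the placed short bottle. I went by the pictures for those.

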